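# Line up the condiments by height on the buffet tray

### The job

Set out the condiments for the guests, who come from the plates: stand the jam jar, the spice jar, the pepper mill and the dressing bottle in the coasters on the wooden tray, one in the middle of each coaster, in order of height with the shortest in the coaster next to the stack of plates and the tallest at the far end. Stand them upright and flat in their coasters, set them down gently, and let nothing topple on the way.

Things in the scene. Friction and masses are not known exactly. Their poses are not given: they have to be found in the camera images.
- jam_jar: Squat glass jam jar with a dark screw cap, loose: 70 mm tall, 57 mm across, about 0.26 kg. Cap 53 mm across at 59 to 70 mm height; widest at 44 mm height. Origin at the centre of its underside, z up through its top; round, so its yaw does not matter.
- spice_jar: Slim glass spice jar with a tall dark screw cap, loose: 105 mm tall, 41 mm across (straight-sided over its whole height), about 0.1 kg. Origin at the centre of its underside, z up through its top; round, so its yaw does not matter.
- pepper_mill: Turned wooden pepper mill, loose: 160 mm tall, foot 58 mm across, about 0.18 kg. Waist 49 mm and round head 50 mm across, widest at 127 mm height, small knob on top; grip it there from above. Origin at the centre of its underside, z up through its top; round, so its yaw does not matter.
- bottle: Glass dressing bottle with a yellow cap, loose: 189 mm tall, 65 mm across at the body, about 0.3 kg. Widest up to 85 mm height, then it tapers to the cap, 33 mm across at the top (about 41 mm at 160 mm height); grip it at the cap from above. Origin at the centre of its underside, z up through its top; round, so its yaw does not matter.
- plates: Stack of three white dinner plates, 240 mm across, about 50 mm high, beside one end of the tray (left or right: it changes), fixed. Origin under its centre. A stack of two blue bowls stands beyond the tray's other end.
- tray: Long low wooden tray, fixed: a board 456 mm long (its y), 146 mm deep (its x) and 14 mm thick, with raised 7 mm cleats at both ends and a thin brass rail along its back edge (+x side) whose top is 37 mm above the worktop. Origin under its centre. At yaw 0 its long axis runs along the world y; it is turned by up to about 9 degrees.
- coaster_a: One of four alike round coasters of dark wood with a cork floor, fixed on the tray in a row along its length, about 108 mm between centres; the letters say nothing about the place in the row. 87 mm across outside, 79 mm inside, rim 16 mm high, floor 4 mm above its underside and so 18 mm above the worktop. Origin: centre of its underside, 14 mm above the worktop.
- coaster_b: One of four alike round coasters of dark wood with a cork floor, fixed on the tray in a row along its length, about 108 mm between centres; the letters say nothing about the place in the row. 87 mm across outside, 79 mm inside, rim 16 mm high, floor 4 mm above its underside and so 18 mm above the worktop. Origin: centre of its underside, 14 mm above the worktop.
- coaster_c: One of four alike round coasters of dark wood with a cork floor, fixed on the tray in a row along its length, about 108 mm between centres; the letters say nothing about the place in the row. 87 mm across outside, 79 mm inside, rim 16 mm high, floor 4 mm above its underside and so 18 mm above the worktop. Origin: centre of its underside, 14 mm above the worktop.
- coaster_d: One of four alike round coasters of dark wood with a cork floor, fixed on the tray in a row along its length, about 108 mm between centres; the letters say nothing about the place in the row. 87 mm across outside, 79 mm inside, rim 16 mm high, floor 4 mm above its underside and so 18 mm above the worktop. Origin: centre of its underside, 14 mm above the worktop.
Mind the look-alikes: they are no part of the job. What is shaped like the spice_jar but blue is not meant.

How it is judged:
By the outcome, as a careful person would: the job done as asked, in the order asked, and still so for the second after the job is handed in, with the robot touching nothing.
It also fails if it takes over 109 s, if anything falls off the work surface, if the arm or the gripper's body presses on something with over 40 N, if the wrist force passes 120 N, or if a joint passes its speed limit or range.

### The arm

A 6-joint arm with a two-finger parallel gripper is mounted at the origin on a cart in front of the work surface, level with it; the furniture and walls round the work are solid. World frame = base frame: x ahead of the robot, y to its left, z up, the work surface at z = 0. Lengths are in m, angles in degrees, forces in N, time in s.
With the tool pointing down it reaches from about 0.3 to 1 m from the base axis. Payload 5.1 kg.
Tool frame: the origin (TCP) lies at the very end of the fingers, on their centre line; the grasp point (between the pads) lies 19 mm behind it (arm.hold_point_z is the z of the grasp point in the tool frame, in m); z points along the fingers, y is the line along which they close (so a half turn about z gives the same grasp; the last joint's range is limited). The gripper opens to 95 mm and grips with 3 to 60 N. Pads are 20 mm wide; open, the fingers measure 119 mm over their backs; the gripper's body (75 mm by 180 mm) begins 59 mm behind the grasp point.
Start: joints at [-4.733, 7.093, 94.555, -0, 78.352, -4.733], TCP at [0.65, -0, 0.175] pointing down, gripper open.
Joint ranges: [-149.61, 149.61], [-58.7, 133.49], [1.44, 155.28], [-77.14, 257.14], [18.33, 153.61], [-166.67, 166.67]. Speed limits (degrees/s): [147.25, 147.25, 180, 180, 180, 180].

### API

Orientations are given as a 3x3 rotation matrix whose columns are the frame's x, y, z axes.
In Python, from rig import arm, get_image, workorder gives the robot as it stands.
- The arm moves only by the tool servo_tool, never from a script. Its argument "series" is a list of rows, each a list of 3 entries, a list of its own where there are three numbers: the shift along the tool's x, y, z as a fraction of full scale, then the turn about the tool's z as a fraction of full scale, then the opening, from 0 (shut) to 1 (fully open). In form: [[[dx, dy, dz], spin, fingers], ...]. A call has 1 to 10 rows; each row is the pose to reach, as a shift and turn from the pose commanded when the call began, along the tool's axes at that moment, turning the shorter way round; what a row does not reach only later rows make up. Full scale, the value 1, is 1000 mm for a shift and 180 degrees for a turn. A row lasts 1/8 s, in which the tool goes at most 62.5 mm and 10.7 degrees, less where a joint would pass 70% of its speed; a pose out of reach is approached as far as the arm can. A call with a number of a shift or a turn outside -1 to 1 is refused whole. A call with a gripper value outside its range is refused whole. The fingers move at their own pace and stop on an object; "newtons" is the grip in N (left out, the last holds). Time passes only in rows, so rows that repeat a pose let the fingers close. It gives the time, the measured TCP pose, the force, the opening and the grip force at its end, in the units of the state.
- arm.sense(): the state, without advancing time (a new reading comes with each control period).
- get_image(name): name is "scene" or "side" or "wrist"; returns a dict with "pixels" (420x560x3 uint8, red, green, blue), "vfov" (degrees; the focal length in pixels is half the picture's height over the tangent of half this angle, whatever the lens; pixels are square), "cx", "cy" (the principal point, pixels), "eye" and "orientation" of the camera in the world. Camera axes: x right, y down, z forward; pixel columns grow to the right and rows downward; lengths in m; the calibration is good to about 2 mm. A picture is of the moment at which its call begins. There is no depth.
- workorder.job_done(): hands the job in; it is judged then, once.
The state is a dict: "t": time; "joints": joint angles; "qvel": joint speeds; "joint_torque": joint torques, N m; "position": TCP position; "tool_rot": TCP orientation; "wrist_force": force on the tool from outside, world axes, zero at the start; "wrist_torque": the same for the moment, N m; "grip_width": opening from 0.0 (shut) to 1.0 (fully open); "finger_force": force on a finger pad.
Only numpy, scipy, OpenCV 4.12 (cv2) and the standard library are available. Lean on these libraries where they do the work, as an engineer would, in place of code of your own. Each camera call takes 0.05 s, during which the arm holds its last target. There are 200 camera calls.

## Working session

There is one attempt and no reset: what is moved stays moved. The work goes in short steps, Python scripts to look and compute and a tool call to move; the robot and the scene stay as the last step left them, time stands still between calls to the robot, and variables do not carry over. Pictures are saved under pics/ and viewed, at most 14 in all, crops included, and the job is handed in when it is done.

Besides the shell and the picture viewer there is one more tool, called after "Call:" in YAML: its name, and indented under it one key for each argument. servo_tool: Moves the arm, as the interface text tells. Shift numbers are shares of 1000 mm and turn numbers shares of 180 degrees, none past 1 either way. Its arguments: {"type":"object","properties":{"series":{"type":"array","items":{"type":"array"}},"newtons":{"type":"number"}},"required":["series"]}

```bash
mkdir -p pics; ls
cat > h.py <<'E'
import numpy as np, cv2
from rig import arm, get_image, workorder
def snap(n,f):
    d=get_image(n); cv2.imwrite(f'pics/{f}.png',cv2.cvtColor(np.asarray(d['pixels']),cv2.COLOR_RGB2BGR))
    np.save(f'pics/{f}.npy',{k:v for k,v in d.items()},allow_pickle=True); return d
def load(f): return np.load(f'pics/{f}.npy',allow_pickle=True).item()
def ray(d,u,v):
    f=210/np.tan(np.radians(d['vfov'])/2)
    r=np.array(d['orientation'])@np.array([(u-d['cx'])/f,(v-d['cy'])/f,1.]); return np.array(d['eye']),r/np.linalg.norm(r)
def onz(d,u,v,z):
    e,r=ray(d,u,v); return e+r*(z-e[2])/r[2]
def proj(d,p):
    f=210/np.tan(np.radians(d['vfov'])/2)
    c=np.array(d['orientation']).T@(np.array(p)-np.array(d['eye'])); return np.array([d['cx']+f*c[0]/c[2],d['cy']+f*c[1]/c[2]])
def tri(obs):
    A=np.zeros((3,3));b=np.zeros(3)
    for d,u,v in obs:
        e,r=ray(d,u,v);P=np.eye(3)-np.outer(r,r);A+=P;b+=P@e
    p=np.linalg.solve(A,b); return p,[np.linalg.norm((np.eye(3)-np.outer(r,r))@(p-e)) for e,r in [ray(*o) for o in obs]]
E
python3 - <<'E'
from h import *
for n in('scene','side','wrist'):
    d=snap(n,n+'0'); print(n,d['vfov'],d['cx'],d['cy'],np.round(d['eye'],3),np.round(d['orientation'],3).tolist())
s=arm.sense();print(s['t'],s['tool_rot'],s['wrist_force'],s['grip_width'],arm.hold_point_z)
E
```

```text
pics
scene 48.785080617235195 283.27433697149047 210.68030330499798 [-0.176  0.694  1.259] [[-0.742, -0.518, 0.425], [-0.67, 0.581, -0.461], [-0.008, -0.627, -0.779]]
side 49.19520338806333 278.64946212385496 200.06040379114552 [0.294 1.205 0.579] [[-0.983, -0.076, 0.168], [-0.184, 0.375, -0.909], [0.006, -0.924, -0.383]]
wrist 66.87508819299629 278.11711966428555 208.40505044327378 [0.649 0.081 0.383] [[1.0, 0.0, -0.001], [0.0, -0.957, -0.289], [-0.001, 0.289, -0.957]]
0.15 [[ 4.33537661e-05  9.99998649e-01 -1.64293940e-03]
 [ 9.99999993e-01 -4.31770309e-05  1.07607890e-04]
 [ 1.07536807e-04 -1.64294406e-03 -9.99998645e-01]] [-0.06014919 -0.44513432  0.43154346] 1.0028690662571347 -0.0188
```

View pics/scene0.png

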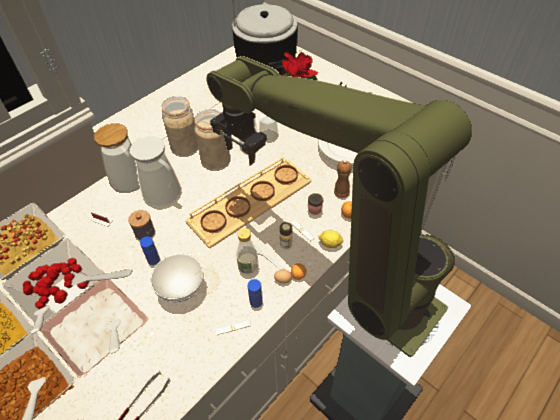

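View pics/side0.png

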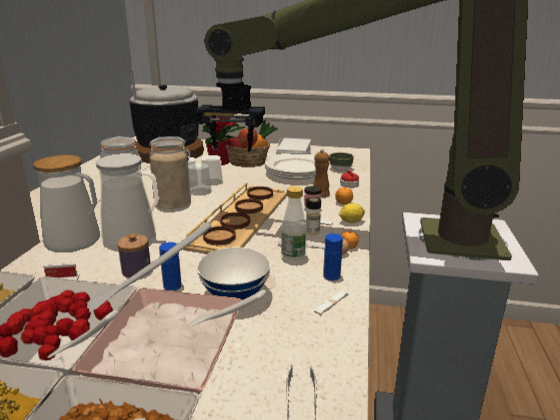

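View pics/wrist0.png

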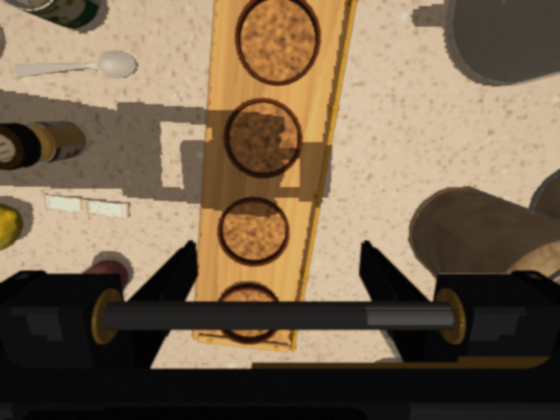

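Scene shows plates at about (335,150), so they stand at the tray's −y end; the bowls are at (178,280), the +y end. Coasters are at (287,174), (262,190), (237,206) and (213,221). Candidates in scene:
- **Spice jar:** slim amber jar with dark cap (286,233). The blue look-alikes (150,250) and (255,293) are not it.
- **Jam jar:** (315,203). The dark pot with a wooden lid (142,224) is not it.
- **Mill:** (343,178).
- **Bottle:** (247,252).

Next I'll check these in close crops.

Run:
```python
import cv2
a=cv2.imread('pics/scene0.png')[145:290,180:375];cv2.imwrite('pics/c1.png',cv2.resize(a,None,fx=4,fy=4,interpolation=cv2.INTER_CUBIC))
a=cv2.imread('pics/side0.png')[140:275,180:375];cv2.imwrite('pics/c2.png',cv2.resize(a,None,fx=4,fy=4,interpolation=cv2.INTER_CUBIC))
```

```text
(no output)
```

View pics/c1.png

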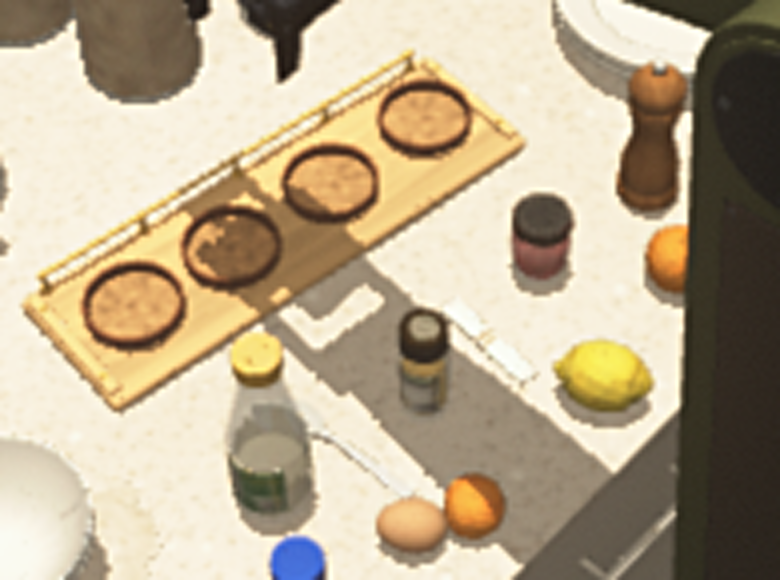

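View pics/c2.png

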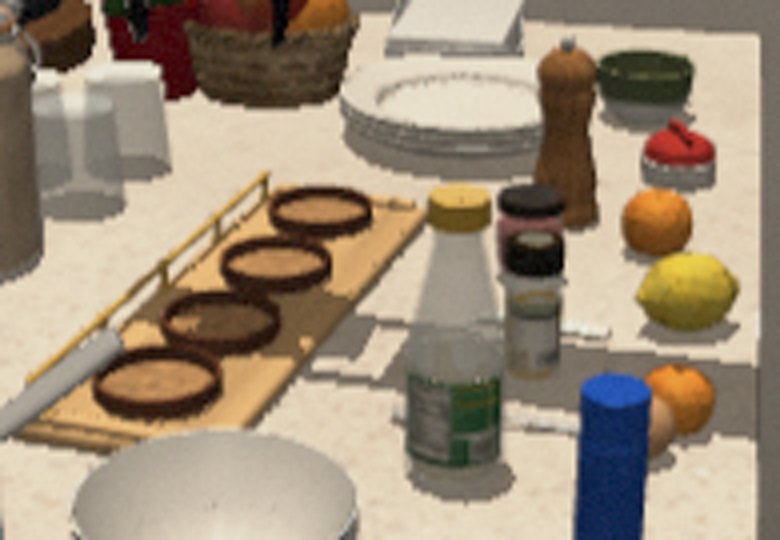

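Crops: jam jar has a dark cap at c1 (543,213) / c2 (532,198). Spice jar is clear amber with a dark cap at (425,326) / (535,243). Mill knob is at (658,69) / (568,44) and the bottle cap at (257,348) / (460,197). All four match their descriptions.

Run:
```python
from h import *
S,D,W=load('scene0'),load('side0'),load('wrist0')
c1=lambda u,v:(S,180+(u+.5)/4-.5,145+(v+.5)/4-.5)
c2=lambda u,v:(D,180+(u+.5)/4-.5,140+(v+.5)/4-.5)
P={'jam':[(543,213),(532,198)],'spice':[(425,326),(535,243)],'bottle':[(257,348),(460,195)],'mill':[(658,69),(568,44)],
'k1':[(134,303),(158,380)],'k2':[(231,246),(221,321)],'k3':[(330,182),(276,263)],'k4':[(425,117),(321,210)],'plate':[(640,10),(455,100)],'egg':[(412,524),(660,425)],'orange':[(673,255),(657,220)],'lemon':[(605,375),(690,290)]}
w={'k1':(278,39),'k2':(263,137),'k3':(254,230)}
for n,(a,b) in P.items():
    o=[c1(*a),c2(*b)]
    p,e=tri(o); print(n,p.round(3),np.round(e,4), 'w',tri(o+[(W,*w[n])])[0].round(3) if n in w else '', onz(W,*w[n],.03).round(3) if n in w else '')
for n,h in dict(jam=.07,spice=.105,bottle=.189,mill=.16).items(): print(n,onz(*c1(*P[n][0]),h).round(3),onz(*c2(*P[n][1]),h).round(3))
for n in ('k1','k2','k3','k4'): print(n,onz(*c1(*P[n][0]),.03).round(3),onz(*c2(*P[n][1]),.03).round(3))
```

```text
jam [ 0.432 -0.127  0.064] [0.0006 0.0006] w  
spice [0.411 0.047 0.098] [0.0001 0.0001] w  
bottle [0.443 0.191 0.186] [0.0006 0.0006] w  
mill [ 0.419 -0.254  0.152] [0.0012 0.0012] w  
k1 [0.65  0.149 0.02 ] [0.0004 0.0004] w [0.649 0.152 0.023] [0.649 0.151 0.03 ]
k2 [0.634 0.051 0.021] [0.0006 0.0006] w [0.632 0.054 0.023] [0.633 0.055 0.03 ]
k3 [ 0.621 -0.06   0.021] [0.0006 0.0006] w [ 0.62  -0.057  0.022] [ 0.621 -0.052  0.03 ]
k4 [ 0.611 -0.175  0.021] [0.0009 0.0009] w  
plate [ 0.532 -0.39   0.052] [0.0014 0.0014] w  
egg [0.32  0.159 0.03 ] [0.0056 0.0056] w  
orange [ 0.337 -0.189  0.029] [0.0008 0.0008] w  
lemon [ 0.304 -0.053  0.029] [0.0008 0.0008] w  
jam [ 0.43  -0.124  0.07 ] [ 0.43  -0.111  0.07 ]
spice [0.407 0.051 0.105] [0.409 0.063 0.105]
bottle [0.441 0.192 0.189] [0.441 0.2   0.189]
mill [ 0.413 -0.247  0.16 ] [ 0.418 -0.229  0.16 ]
k1 [0.643 0.154 0.03 ] [0.645 0.167 0.03 ]
k2 [0.627 0.056 0.03 ] [0.629 0.07  0.03 ]
k3 [ 0.614 -0.054  0.03 ] [ 0.616 -0.039  0.03 ]
k4 [ 0.604 -0.168  0.03 ] [ 0.607 -0.153  0.03 ]
```

Call:
servo_tool:
  series:
    - [[0.03,-0.04,-0.05],0,1]
    - [[0.03,-0.08,-0.1],0,1]
    - [[0.03,-0.12,-0.15],0,1]
    - [[0.03,-0.14,-0.2],0,1]
    - [[0.03,-0.14,-0.225],0,1]
    - [[0.03,-0.14,-0.225],0,1]
    - [[0.03,-0.14,-0.225],0,1]
    - [[0.03,-0.14,-0.225],0,1]

```text
t: 1.15
position: [0.5096, 0.03, 0.3974]
tool_rot: [[0.0, 1.0, -0.005], [1.0, -0.0, 0.0], [0.0, -0.005, -1.0]]
wrist_force: [0.3, -0.9, 0.3]
grip_width: 1.001
finger_force: 0.0
```

Run:
```python
from h import *
d=snap('wrist','wA'); print(np.round(d['eye'],3),arm.sense()['position'],arm.sense()['t'])
a=cv2.imread('pics/wA.png');cv2.imwrite('pics/wAb.png',cv2.resize(a,(800,600),interpolation=cv2.INTER_CUBIC))
```

```text
[0.51  0.111 0.606] [0.50967051 0.02995187 0.39776819] 1.2
```

View pics/wAb.png

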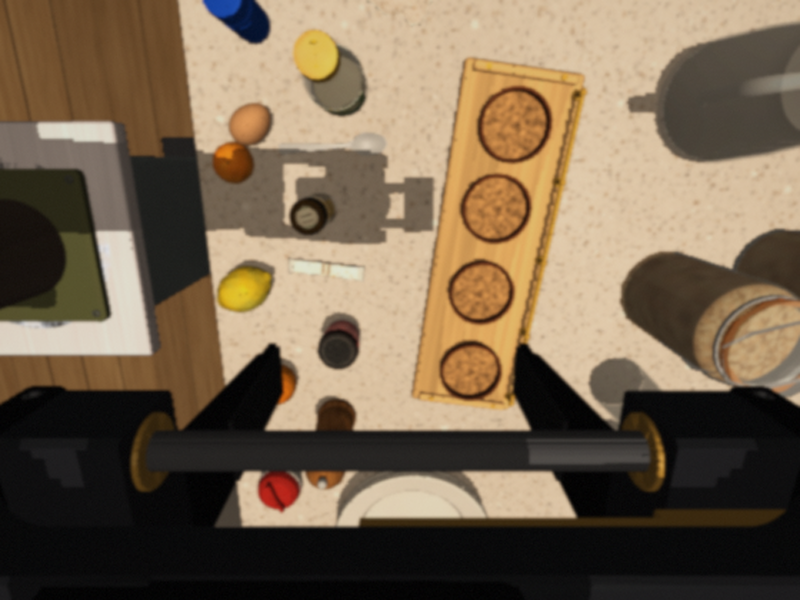

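Call:
servo_tool:
  series:
    - [[-0.05,0,0],0,1]
    - [[-0.1,0,0],0,1]
    - [[-0.12,0,0],0,1]
    - [[-0.12,0,0],0,1]
    - [[-0.12,0,0],0,1]
    - [[-0.12,0,0],0,1]

```text
t: 1.95
position: [0.51, -0.089, 0.4001]
tool_rot: [[-0.001, 1.0, -0.0], [1.0, 0.001, 0.0], [0.0, -0.0, -1.0]]
wrist_force: [0.4, -0.1, -0.5]
grip_width: 1.005
finger_force: 0.0
```

Run:
```python
from h import *
d=snap('wrist','wB'); print(np.round(d['eye'],3),arm.sense()['position'],arm.sense()['t'])
a=cv2.imread('pics/wB.png');cv2.imwrite('pics/wBb.png',cv2.resize(a,(800,600),interpolation=cv2.INTER_CUBIC))
```

```text
[ 0.51  -0.008  0.609] [ 0.510051   -0.08909438  0.40027991] 2.0
```

View pics/wBb.png

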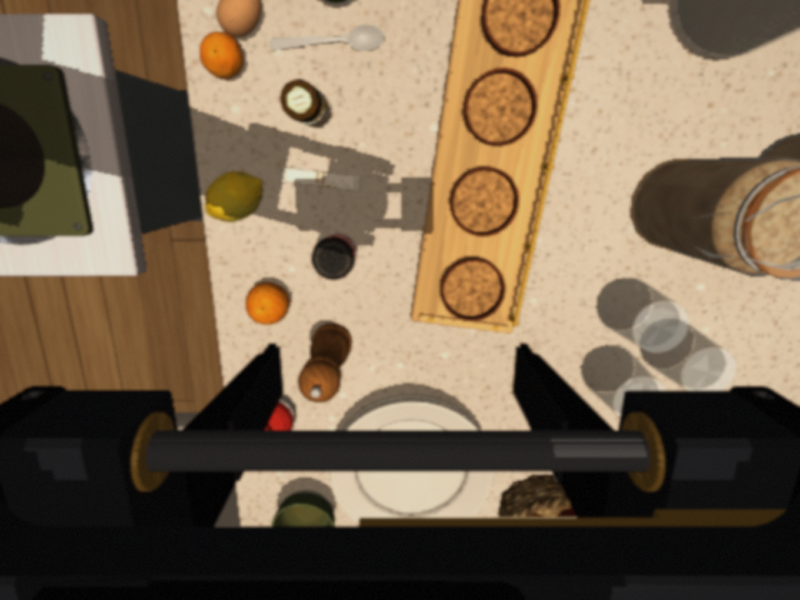

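Both wrist views show the coasters, A: (515,124) (496,208) (481,291) (470,370), B: (520,12) (500,106) (484,200) (472,289). Caps are at jam A(338,348) B(333,258), spice A(308,215) B(301,100), bottle A(317,54), and the mill knob at B(316,391).

Run:
```python
from h import *
A,B,S,D=load('wA'),load('wB'),load('scene0'),load('side0')
c1=lambda u,v:(S,180+(u+.5)/4-.5,145+(v+.5)/4-.5)
c2=lambda u,v:(D,180+(u+.5)/4-.5,140+(v+.5)/4-.5)
q=lambda d,p:(d,(p[0]+.5)*.7-.5,(p[1]+.5)*.7-.5)
a={'k1':(515,124),'k2':(496,208),'k3':(481,291),'k4':(470,370),'bottle':(317,54),'spice':(308,215),'jam':(338,348)}
b={'k1':(520,12),'k2':(500,106),'k3':(484,200),'k4':(472,289),'spice':(301,100),'jam':(333,258),'mill':(316,391)}
s={'jam':(543,213),'spice':(425,326),'bottle':(257,348),'mill':(658,69),'k1':(134,303),'k2':(231,246),'k3':(330,182),'k4':(425,117)}
h=dict(jam=.07,spice=.105,bottle=.189,mill=.16)
K=[]
for n in s:
    z=h.get(n,.03); o=([q(A,a[n])] if n in a else [])+([q(B,b[n])] if n in b else [])
    fix=[onz(*x,z).round(4)[:2] for x in o+[c1(*s[n])]]
    print(n,fix,'AB',tri(o)[0].round(4) if len(o)>1 else '','ABS',tri(o+[c1(*s[n])])[0].round(4))
    if n[0]=='k':K.append(np.mean(fix[:2],0))
K=np.array(K);i=np.arange(4)-1.5
d=(i@K)/(i@i);print('pitch',np.linalg.norm(d),'yaw',np.degrees(np.arctan2(-d[1],-d[0]))-90,'fit',(K.mean(0)+np.outer(i,d)).round(4))
```

```text
jam [array([ 0.4323, -0.1178]), array([ 0.4323, -0.1205]), array([ 0.4301, -0.1236])] AB [ 0.4305 -0.1231  0.0576] ABS [ 0.4314 -0.1212  0.0685]
spice [array([0.4105, 0.0542]), array([0.4111, 0.0514]), array([0.4071, 0.0507])] AB [0.4084 0.0529 0.0929] ABS [0.4095 0.0517 0.1024]
bottle [array([0.4422, 0.1955]), array([0.4413, 0.1923])] AB  ABS [0.4415 0.1941 0.1906]
mill [array([ 0.4206, -0.2507]), array([ 0.4132, -0.2465])] AB  ABS [ 0.4187 -0.2559  0.1496]
k1 [array([0.6475, 0.1528]), array([0.6469, 0.1516]), array([0.6434, 0.1535])] AB [0.6486 0.1532 0.0243] ABS [0.6476 0.1524 0.0259]
k2 [array([0.6312, 0.0545]), array([0.631 , 0.0541]), array([0.6269, 0.0559])] AB [0.6315 0.0543 0.0281] ABS [0.6316 0.0539 0.0249]
k3 [array([ 0.6182, -0.0534]), array([ 0.6183, -0.0548]), array([ 0.614 , -0.0537])] AB [ 0.6195 -0.0554  0.023 ] ABS [ 0.6187 -0.0558  0.0244]
k4 [array([ 0.609 , -0.1677]), array([ 0.6089, -0.1704]), array([ 0.6039, -0.1682])] AB [ 0.6112 -0.1741  0.0166] ABS [ 0.6102 -0.1733  0.0206]
pitch 0.10797163435365793 yaw -6.787029933227899 fit [[ 0.6455  0.1567]
 [ 0.6328  0.0494]
 [ 0.62   -0.0578]
 [ 0.6072 -0.165 ]]
```

Call:
servo_tool:
  series:
    - [[-0.015,-0.03,0.05],0,1]
    - [[-0.032,-0.06,0.1],0,1]
    - [[-0.032,-0.078,0.15],0,1]
    - [[-0.032,-0.078,0.2],0,1]
    - [[-0.032,-0.078,0.25],0,1]
    - [[-0.032,-0.078,0.28],0,1]
    - [[-0.032,-0.078,0.28],0,1]
    - [[-0.032,-0.078,0.28],0,1]

```text
t: 3.0
position: [0.4331, -0.1221, 0.122]
tool_rot: [[-0.001, 1.0, 0.002], [1.0, 0.001, -0.001], [-0.001, 0.002, -1.0]]
wrist_force: [-0.5, 0.1, -0.5]
grip_width: 1.0
finger_force: 0.0
```

Run:
```python
from h import *
d=snap('wrist','wj'); print(np.round(d['eye'],3),arm.sense()['position'])
u=proj(d,[.432,-.121,.07]);print(u,proj(d,[.412,-.121,.07]),proj(d,[.432,-.141,.07]))
g=cv2.imread('pics/wj.png');cv2.circle(g,tuple(int(x) for x in u),3,(0,255,0),-1);cv2.imwrite('pics/wjb.png',g)
```

```text
[ 0.432 -0.041  0.331] [ 0.43346415 -0.12235545  0.12256101]
[276.78712362 209.6515823 ] [253.48370945 209.65697171] [276.79775261 231.45522251]
```

View pics/wjb.png

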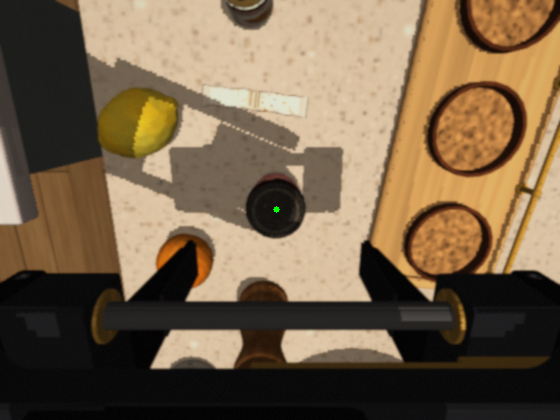

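The picture shows the jam cap centred at (276,208), on the predicted mark, so I'm descending.

Call:
servo_tool:
  series:
    - [[0,0,0.04],0,1]
    - [[0,0,0.075],0,1]
    - [[0,0,0.097],0,1]
    - [[0,0,0.097],0,1]
    - [[0,0,0.097],0,0]
    - [[0,0,0.097],0,0]
    - [[0,0,0.097],0,0]
    - [[0,0,0.097],0,0]
    - [[0,0,0.097],0,0]
  newtons: 20

```text
t: 4.18
position: [0.4318, -0.1221, 0.0234]
tool_rot: [[-0.0, 1.0, -0.0], [1.0, 0.0, -0.0], [-0.0, -0.0, -1.0]]
wrist_force: [-0.1, -0.3, 0.9]
grip_width: 0.551
finger_force: 20.0
```

Call:
servo_tool:
  series:
    - [[0,0,-0.03],0,0]
    - [[0,0,-0.07],0,0]
    - [[0,0,-0.1],0,0]
    - [[-0.01,0.04,-0.1],0,0]
    - [[-0.03,0.09,-0.1],0,0]
    - [[-0.04,0.14,-0.1],0,0]
    - [[-0.047,0.177,-0.1],0,0]
    - [[-0.047,0.177,-0.1],0,0]
    - [[-0.047,0.177,-0.1],0,0]

```text
t: 5.3
position: [0.6079, -0.1686, 0.122]
tool_rot: [[-0.0, 1.0, -0.002], [1.0, 0.0, 0.001], [0.001, -0.002, -1.0]]
wrist_force: [-0.4, -0.4, -2.3]
grip_width: 0.547
finger_force: 20.0
```

```bash
cat >> h.py <<'E'
def mark(d,f,pts):
    g=cv2.imread(f'pics/{f}.png')
    for x,y in pts:
        c=[proj(d,[x+.0415*np.cos(t),y+.0415*np.sin(t),.03]) for t in np.arange(0,6.3,.1)]
        cv2.polylines(g,[np.int32(np.round(c))],True,(0,255,0),1)
    cv2.imwrite(f'pics/{f}b.png',g)
E
python3 - <<'E'
from h import *
d=snap('wrist','wp1'); print(np.round(d['eye'],3),arm.sense()['position'],arm.sense()['grip_width'],arm.sense()['wrist_force'])
mark(d,'wp1',[(.647,.152),(.631,.054),(.618,-.054),(.609,-.169)])
E
```

```text
[ 0.608 -0.088  0.331] [ 0.60773334 -0.1686388   0.12242215] 0.5531976951134339 [ 0.8177916   0.1963364  -1.73912027]
```

View pics/wp1b.png

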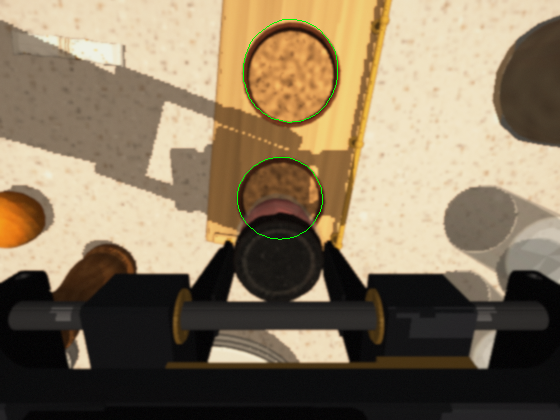

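Jam is held at (279,260). The predicted coaster rings sit on the rims at (280,198) and (291,71), with the upper one perhaps 2–3 px high. I'll refine the coaster centres by ellipse fits.

Run:
```python
from h import *
K=[(.647,.152),(.631,.054),(.618,-.054),(.609,-.169)]
for f in('wA','wB','wp1'):
    d=load(f);im=cv2.cvtColor(d['pixels'],cv2.COLOR_RGB2GRAY).astype(float); im=cv2.GaussianBlur(im,(0,0),.7)
    for k,(x,y) in enumerate(K):
        # radial search for strongest light->dark edge in world plane z=.03
        P=[]
        for t in np.arange(0,2*np.pi,.05):
            rs=np.arange(.034,.056,.0005); uv=np.array([proj(d,[x+r*np.cos(t),y+r*np.sin(t),.03]) for r in rs],np.float32)
            if uv.min()<1 or uv[:,0].max()>558 or uv[:,1].max()>270: continue
            v=cv2.remap(im.astype(np.float32),uv[:,0].reshape(1,-1),uv[:,1].reshape(1,-1),cv2.INTER_LINEAR)[0]
            g=v[6:]-v[:-6]; i=g.argmax()
            if g[i]>40: P.append([x+(rs[i]+.0015)*np.cos(t),y+(rs[i]+.0015)*np.sin(t)])
        if len(P)<40: print(f,k+1,len(P));continue
        P=np.array(P)
        for _ in range(3):
            A=np.c_[2*P,np.ones(len(P))];c=np.linalg.lstsq(A,(P**2).sum(1),rcond=None)[0];r=np.sqrt(c[2]+c[:2]@c[:2])
            e=abs(np.linalg.norm(P-c[:2],axis=1)-r);P=P[e<2.5*np.median(e)+1e-4]
        print(f,k+1,len(P),c[:2].round(4),r.round(4))
```

```text
wA 1 111 [0.6463 0.1515] 0.0436
wA 2 124 [0.6303 0.0538] 0.0435
wA 3 120 [ 0.6174 -0.055 ] 0.0439
wA 4 73 [ 0.6084 -0.1674] 0.0436
wB 1 70 [0.6459 0.1504] 0.044
wB 2 103 [0.6304 0.0524] 0.0434
wB 3 124 [ 0.6176 -0.0565] 0.0435
wB 4 123 [ 0.6085 -0.1701] 0.044
wp1 1 0
wp1 2 0
wp1 3 105 [ 0.6189 -0.0574] 0.0427
wp1 4 71 [ 0.6102 -0.1709] 0.0429
```

Call:
servo_tool:
  series:
    - [[-0.002,0.001,0.03],0,0]
    - [[-0.002,0.001,0.055],0,0]
    - [[-0.002,0.001,0.068],0,0]
    - [[-0.002,0.001,0.074],0,0]
    - [[-0.002,0.001,0.077],0,0]
    - [[-0.002,0.001,0.079],0,0]
    - [[-0.002,0.001,0.08],0,0]
    - [[-0.002,0.001,0.08],0,0]

```text
t: 6.35
position: [0.6102, -0.1711, 0.0436]
tool_rot: [[-0.0, 1.0, 0.0], [1.0, 0.0, -0.0], [-0.0, 0.0, -1.0]]
wrist_force: [0.4, 0.6, -1.8]
grip_width: 0.552
finger_force: 20.0
```

Call:
servo_tool:
  series:
    - [[0,0,0.001],0,0]
    - [[0,0,0.0015],0,0]
    - [[0,0,0.002],0,0]
    - [[0,0,0.002],0,0]

```text
t: 6.85
position: [0.61, -0.1711, 0.0415]
tool_rot: [[-0.0, 1.0, 0.0], [1.0, 0.0, -0.0], [-0.0, 0.0, -1.0]]
wrist_force: [-1.5, 0.4, -0.2]
grip_width: 0.552
finger_force: 20.0
```

Call:
servo_tool:
  series:
    - [[0,0,0],0,0.75]
    - [[0,0,0],0,0.75]
    - [[0,0,0],0,0.75]
    - [[0,0,0],0,0.75]
    - [[0,0,-0.02],0,0.75]
    - [[0,0,-0.06],0,0.75]
    - [[0,0,-0.11],0,0.75]

```text
t: 7.72
position: [0.6095, -0.1709, 0.1528]
tool_rot: [[0.0, 1.0, -0.001], [1.0, -0.0, 0.0], [0.0, -0.001, -1.0]]
wrist_force: [0.2, -0.7, 0.1]
grip_width: 0.751
finger_force: 0.0
```

Call:
servo_tool:
  series:
    - [[0.05,-0.03,-0.03],0,0.75]
    - [[0.1,-0.06,-0.03],0,0.75]
    - [[0.15,-0.09,-0.03],0,0.75]
    - [[0.19,-0.13,-0.03],0,0.75]
    - [[0.21,-0.17,-0.03],0,0.75]
    - [[0.223,-0.2,-0.03],0,0.75]
    - [[0.223,-0.2,-0.03],0,0.75]
    - [[0.223,-0.2,-0.03],0,0.75]
    - [[0.223,-0.2,-0.03],0,0.75]

```text
t: 8.85
position: [0.4108, 0.0516, 0.1818]
tool_rot: [[0.001, 1.0, 0.0], [1.0, -0.001, -0.0], [-0.0, 0.0, -1.0]]
wrist_force: [0.6, -0.7, -0.3]
grip_width: 0.752
finger_force: 0.0
```

Run:
```python
from h import *
d=snap('wrist','ws'); print(np.round(d['eye'],3),arm.sense()['position'],arm.sense()['wrist_force'])
g=cv2.imread('pics/ws.png')
for h,r in((.105,.0205),(.0,.0205)):
    c=[proj(d,[.41+r*np.cos(t),.052+r*np.sin(t),h]) for t in np.arange(0,6.3,.1)]
    cv2.polylines(g,[np.int32(np.round(c))],True,(0,255,0),1)
cv2.imwrite('pics/wsb.png',g)
```

```text
[0.41  0.133 0.391] [0.41062095 0.05157497 0.1814987 ] [0.05582971 0.02237984 0.2381481 ]
```

View pics/wsb.png

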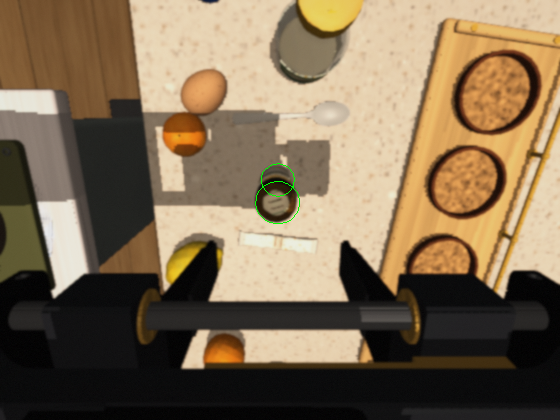

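Spice jar cap is at (277,203), right on the predicted ring.

Call:
servo_tool:
  series:
    - [[0,0,0.05],0,0.75]
    - [[0,0,0.1],0,0.75]
    - [[0,0,0.13],0,0.75]
    - [[0,0,0.13],0,0.75]
    - [[0,0,0.13],0,0]
    - [[0,0,0.13],0,0]
    - [[0,0,0.13],0,0]
    - [[0,0,0.13],0,0]
  newtons: 18

```text
t: 9.9
position: [0.4106, 0.052, 0.0522]
tool_rot: [[-0.0, 1.0, 0.002], [1.0, 0.0, -0.0], [-0.0, 0.002, -1.0]]
wrist_force: [-1.3, -0.3, 3.1]
grip_width: 0.422
finger_force: 18.0
```

Call:
servo_tool:
  series:
    - [[0,0,-0.03],0,0]
    - [[0,0,-0.07],0,0]
    - [[0,0,-0.1],0,0]
    - [[-0.02,0.05,-0.1],0,0]
    - [[-0.05,0.1,-0.1],0,0]
    - [[-0.08,0.15,-0.1],0,0]
    - [[-0.1,0.19,-0.1],0,0]
    - [[-0.108,0.208,-0.1],0,0]
    - [[-0.108,0.208,-0.1],0,0]
    - [[-0.108,0.208,-0.1],0,0]

```text
t: 11.15
position: [0.6171, -0.0556, 0.1508]
tool_rot: [[-0.0, 1.0, -0.001], [1.0, 0.0, 0.0], [0.0, -0.001, -1.0]]
wrist_force: [-0.3, 0.3, -1.3]
grip_width: 0.424
finger_force: 18.0
```

Call:
servo_tool:
  series:
    - [[0,0,0.03],0,0]
    - [[0,0,0.055],0,0]
    - [[0,0,0.068],0,0]
    - [[0,0,0.075],0,0]
    - [[0,0,0.078],0,0]
    - [[0,0,0.079],0,0]
    - [[0,0,0.079],0,0]

```text
t: 12.02
position: [0.6185, -0.0561, 0.073]
tool_rot: [[0.0, 1.0, 0.001], [1.0, -0.0, -0.0], [-0.0, 0.001, -1.0]]
wrist_force: [-0.2, -0.0, -1.6]
grip_width: 0.42
finger_force: 18.0
```

Call:
servo_tool:
  series:
    - [[0,0,0.001],0,0]
    - [[0,0,0.0015],0,0]
    - [[0,0,0.002],0,0]
    - [[0,0,0.002],0,0]

```text
t: 12.52
position: [0.618, -0.056, 0.0703]
tool_rot: [[-0.0, 1.0, 0.0], [1.0, 0.0, -0.0], [-0.0, 0.0, -1.0]]
wrist_force: [1.3, 0.1, -0.3]
grip_width: 0.424
finger_force: 18.0
```

Call:
servo_tool:
  series:
    - [[0,0,0.0005],0,0]
    - [[0,0,0.0005],0,0]

```text
t: 12.78
position: [0.6181, -0.0561, 0.0703]
tool_rot: [[-0.0, 1.0, 0.0], [1.0, 0.0, -0.0], [-0.0, 0.0, -1.0]]
wrist_force: [-0.7, -0.6, 4.0]
grip_width: 0.423
finger_force: 18.0
```

Call:
servo_tool:
  series:
    - [[0,0,0],0,0.6]
    - [[0,0,0],0,0.6]
    - [[0,0,0],0,0.6]
    - [[0,0,-0.02],0,0.9]
    - [[0,0,-0.06],0,0.9]
    - [[0,0,-0.11],0,0.9]
    - [[0,0,-0.17],0,0.9]

```text
t: 13.65
position: [0.6175, -0.0559, 0.242]
tool_rot: [[-0.0, 1.0, -0.0], [1.0, 0.0, 0.0], [0.0, -0.0, -1.0]]
wrist_force: [0.4, -0.5, -0.3]
grip_width: 0.894
finger_force: 0.0
```

Call:
servo_tool:
  series:
    - [[-0.04,-0.04,0],0,0.95]
    - [[-0.08,-0.08,0],0,0.95]
    - [[-0.12,-0.12,0],0,0.95]
    - [[-0.16,-0.16,0],0,0.95]
    - [[-0.196,-0.198,0],0,0.95]
    - [[-0.196,-0.198,0],0,0.95]
    - [[-0.196,-0.198,0],0,0.95]
    - [[-0.196,-0.198,0],0,0.95]

```text
t: 14.65
position: [0.4208, -0.2514, 0.2403]
tool_rot: [[-0.002, 1.0, 0.001], [1.0, 0.002, -0.0], [-0.0, 0.001, -1.0]]
wrist_force: [-0.1, -0.3, 0.2]
grip_width: 0.947
finger_force: 0.0
```

Run:
```python
from h import *
d=snap('wrist','wm'); print(np.round(d['eye'],3),arm.sense()['position'],arm.sense()['wrist_force'])
g=cv2.imread('pics/wm.png')
for h,r in((.127,.025),(.155,.006),(.0,.029)):
    c=[proj(d,[.42+r*np.cos(t),-.252+r*np.sin(t),h]) for t in np.arange(0,6.3,.1)]
    cv2.polylines(g,[np.int32(np.round(c))],True,(0,255,0),1)
cv2.imwrite('pics/wmb.png',g)
```

```text
[ 0.42  -0.17   0.449] [ 0.42075501 -0.25128229  0.2400585 ] [-0.29113955  0.44936236 -0.48731965]
```

View pics/wmb.png

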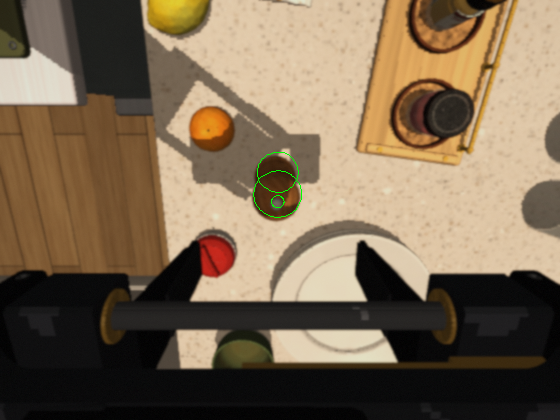

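Mill knob is at (278,201), inside the predicted ring. Both jars stand in their coasters at (440,112) and (450,15).

Call:
servo_tool:
  series:
    - [[0,0,0.05],0,0.95]
    - [[0,0,0.1],0,0.95]
    - [[0,0,0.132],0,0.95]
    - [[0,0,0.132],0,0.95]
    - [[0,0,0.132],0,0]
    - [[0,0,0.132],0,0]
    - [[0,0,0.132],0,0]
    - [[0,0,0.132],0,0]
    - [[0,0,0.132],0,0]
  newtons: 22

```text
t: 15.82
position: [0.42, -0.2521, 0.108]
tool_rot: [[0.0, 1.0, 0.0], [1.0, -0.0, -0.0], [-0.0, 0.0, -1.0]]
wrist_force: [0.2, 0.2, -0.3]
grip_width: 0.477
finger_force: 0.0
```

Call:
servo_tool:
  series:
    - [[0,0,0],0,0]
    - [[0,0,0],0,0]
    - [[0,0,0],0,0]
  newtons: 22

```text
t: 16.2
position: [0.4204, -0.2526, 0.1088]
tool_rot: [[-0.0, 1.0, 0.001], [1.0, 0.0, -0.001], [-0.001, 0.001, -1.0]]
wrist_force: [-1.9, -1.0, 4.4]
grip_width: 0.163
finger_force: 4.2
```

Fingers closed past the head's width, so I'm looking.

Run:
```python
from h import *
d=snap('wrist','wx');s=snap('scene','sx');e=snap('side','ex')
a=cv2.imread('pics/wx.png')[60:340,100:460]
b=cv2.resize(cv2.imread('pics/sx.png')[110:220,260:400],None,fx=2.5,fy=2.5)
c=cv2.resize(cv2.imread('pics/ex.png')[120:225,250:390],None,fx=2.5,fy=2.5)
g=np.zeros((560,720,3),np.uint8);g[:280,:360]=a;g[:275,360:360+350]=b;g[280:280+262,:350]=c
cv2.imwrite('pics/cmp.png',g);x=arm.sense();print(x['grip_width'],x['finger_force'],x['wrist_force'])
```

```text
0.10722419605046714 24.751099032444017 [-1.82443194 -0.34061083  5.72167077]
```

View pics/cmp.png

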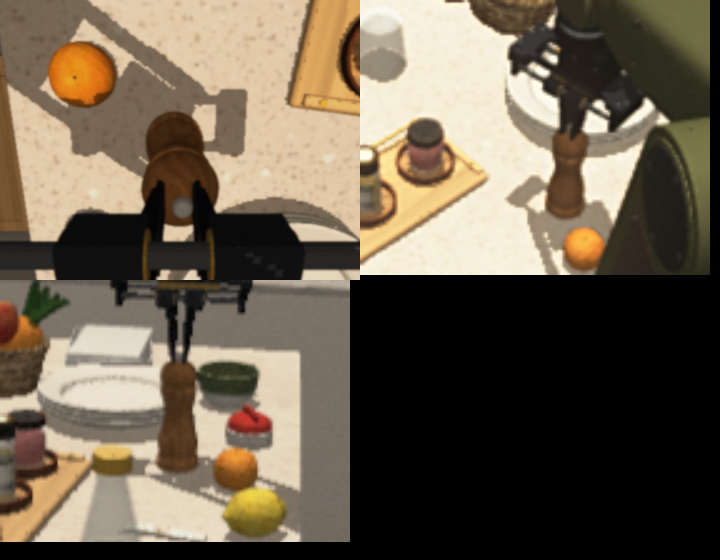

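Run:
```python
from h import *
x=arm.sense();p=x['position'];print(p,x['grip_width'],x['joints'])
for f in('wx','sx','ex'):
    d=load(f);print(f,proj(d,p),proj(d,[p[0],p[1],.155]),'knob/foot',proj(d,[.42,-.252,.155]),proj(d,[.42,-.252,0]))
b=cv2.resize(cv2.imread('pics/sx.png')[140:210,310:370],None,fx=6,fy=6)
c=cv2.resize(cv2.imread('pics/ex.png')[120:200,290:350],None,fx=6,fy=6)
g=np.zeros((480,720,3),np.uint8);g[:420,:360]=b;g[:,360:]=c;cv2.imwrite('pics/cmp2.png',g)
```

```text
[ 0.42011439 -0.25261817  0.10874161] 0.10722419605046714 [-3.72608945e+01 -1.06901804e+01  1.18454952e+02 -5.43068840e-02
  7.21833225e+01 -3.72459158e+01]
wx [277.92068741 232.90794846] [278.00905912 262.80320701] knob/foot [277.80603883 261.80792168] [277.69579834 193.86037746]
sx [342.1894415  170.58893991] [343.44332249 160.98527041] knob/foot [343.35780739 161.09969052] [339.3747206  191.64583509]
ex [320.98819825 163.45115755] [321.56768515 150.02229354] knob/foot [321.58385487 150.07619041] [319.69236002 193.89293284]
```

View pics/cmp2.png

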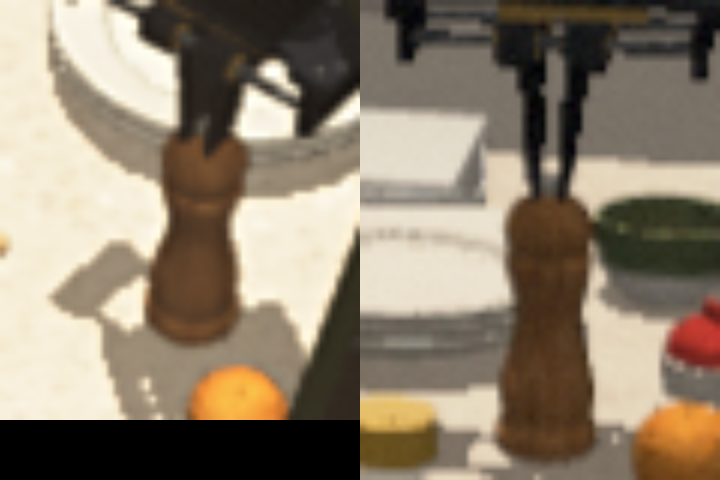

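The composite shows the mill upright and unmoved, with the fingers shut around something narrow at its head, near the knob at (321,151) in side. I'll test with a very small lift.

Call:
servo_tool:
  series:
    - [[0,0,-0.001],0,0]
    - [[0,0,-0.002],0,0]
    - [[0,0,-0.003],0,0]
    - [[0,0,-0.003],0,0]

```text
t: 16.85
position: [0.4198, -0.2517, 0.1103]
tool_rot: [[0.0, 1.0, -0.0], [1.0, -0.0, 0.001], [0.001, -0.0, -1.0]]
wrist_force: [-1.1, -0.7, -1.9]
grip_width: 0.109
finger_force: 23.0
```

Call:
servo_tool:
  series:
    - [[0,0,-0.005],0,0]
    - [[0,0,-0.01],0,0]
    - [[0,0,-0.015],0,0]
    - [[0,0,-0.015],0,0]
    - [[0,0,-0.015],0,0]

```text
t: 17.48
position: [0.42, -0.252, 0.1257]
tool_rot: [[0.0, 1.0, -0.0], [1.0, -0.0, 0.0], [0.0, -0.0, -1.0]]
wrist_force: [-0.5, 0.3, -1.3]
grip_width: 0.109
finger_force: 23.0
```

Run:
```python
from h import *
x=arm.sense();print(x['position'],x['grip_width'],x['finger_force'],x['wrist_force'],x['wrist_torque'])
d=snap('side','ey');a=load('ex')['pixels'];b=d['pixels']
for n,(r0,r1) in {'head':(155,167),'waist':(165,182),'foot':(183,199)}.items():
    T=a[r0:r1,311:332];R=cv2.matchTemplate(b[r0-12:r1+6,303:340],T,cv2.TM_CCOEFF_NORMED);_,m,_,l=cv2.minMaxLoc(R);print(n,m,l[0]-8,l[1]-12)
print(proj(d,[.42,-.252,.018])-proj(d,[.42,-.252,0]))
```

```text
[ 0.41996385 -0.25198911  0.12574952] 0.1091335327622697 23.040959287490637 [-0.46693169  0.27039589 -1.2511747 ] [ 0.00521791  0.01374666 -0.03819145]
head 0.9483107924461365 0 0
waist 0.9723096489906311 0 0
foot 0.8632634282112122 -1 -5
[ 0.21227815 -4.917453  ]
```

The foot moved 5 px up, matching an 18 mm lift, and the wrist reads the mill's weight. It is held and hanging upright, so I'll carry it slowly round the jars.

Call:
servo_tool:
  series:
    - [[0,0,-0.015],0,0]
    - [[0,0,-0.04],0,0]
    - [[0.005,0,-0.065],0,0]
    - [[0.02,0,-0.08],0,0]
    - [[0.045,0,-0.08],0,0]
    - [[0.075,0,-0.08],0,0]
    - [[0.105,0,-0.08],0,0]
    - [[0.135,0,-0.08],0,0]
    - [[0.165,0,-0.08],0,0]
    - [[0.195,0,-0.08],0,0]

```text
t: 18.77
position: [0.4195, -0.0554, 0.2059]
tool_rot: [[-0.0, 1.0, 0.0], [1.0, 0.0, 0.0], [0.0, 0.0, -1.0]]
wrist_force: [-0.6, 0.6, -1.5]
grip_width: 0.109
finger_force: 23.5
```

Call:
servo_tool:
  series:
    - [[0.03,0,0],0,0]
    - [[0.06,0.01,0],0,0]
    - [[0.085,0.03,0],0,0]
    - [[0.1,0.055,0],0,0]
    - [[0.11,0.085,0],0,0]
    - [[0.11,0.115,0],0,0]
    - [[0.11,0.145,0],0,0]
    - [[0.11,0.17,0],0,0]
    - [[0.11,0.185,0],0,0]
    - [[0.11,0.19,0],0,0]

```text
t: 20.02
position: [0.61, 0.0533, 0.2056]
tool_rot: [[-0.0, 1.0, -0.001], [1.0, 0.0, 0.0], [0.0, -0.001, -1.0]]
wrist_force: [-0.2, 0.1, -1.6]
grip_width: 0.108
finger_force: 24.0
```

Run:
```python
from h import *
x=arm.sense();print(x['t'],x['position'],x['grip_width'],x['finger_force'],x['wrist_force'],x['wrist_torque'])
p=x['position']
a=snap('scene','sz');e=snap('side','ez');w=snap('wrist','wz')
g=np.zeros((600,760,3),np.uint8)
for i,(f,d) in enumerate((('sz',a),('ez',e))):
    im=cv2.imread(f'pics/{f}.png')
    for h,r in((-.11,.029),(-.11+.127,.025)):
        z=p[2]+h+(.0)
        c=[proj(d,[p[0]+r*np.cos(t),p[1]+r*np.sin(t),z]) for t in np.arange(0,6.3,.1)]
        cv2.polylines(im,[np.int32(np.round(c))],True,(0,255,0),1)
    u,v=np.int32(proj(d,[p[0],p[1],.06])); q=im[max(v-70,0):v+50,u-60:u+60]
    g[:q.shape[0]*3,i*380:i*380+360]=cv2.resize(q,None,fx=3,fy=3)
g[365:600,:400]=cv2.imread('pics/wz.png')[85:320,80:480]
cv2.imwrite('pics/cmp3.png',g)
```

```text
20.025 [0.61002023 0.05332883 0.20561747] 0.10783842791001878 24.025902431640134 [-0.21274393  0.06239516 -1.59079097] [-0.01245105 -0.02623822  0.00622225]
```

View pics/cmp3.png

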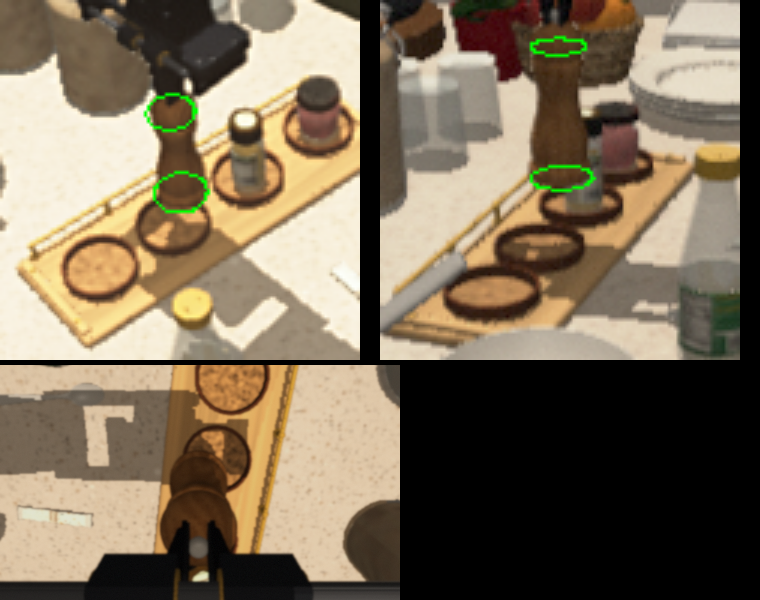

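The picture shows the mill hanging upright below the gripper at the expected rings. Jam and spice jars stand in their coasters.

Call:
servo_tool:
  series:
    - [[0,0.01,0],0,0]
    - [[0,0.02,0.01],0,0]
    - [[0,0.02,0.03],0,0]
    - [[0,0.02,0.05],0,0]
    - [[0,0.02,0.065],0,0]
    - [[0,0.02,0.072],0,0]
    - [[0,0.02,0.075],0,0]
    - [[0,0.02,0.075],0,0]
    - [[0,0.02,0.075],0,0]

```text
t: 21.3
position: [0.6306, 0.053, 0.1318]
tool_rot: [[-0.0, 1.0, 0.002], [1.0, 0.0, 0.0], [0.0, 0.002, -1.0]]
wrist_force: [-0.0, -0.2, -1.6]
grip_width: 0.109
finger_force: 24.0
```

Call:
servo_tool:
  series:
    - [[0,0,0.0007],0,0]
    - [[0,0,0.0013],0,0]
    - [[0,0,0.002],0,0]
    - [[0,0,0.002],0,0]

```text
t: 21.8
position: [0.6299, 0.053, 0.1286]
tool_rot: [[-0.0, 1.0, -0.0], [1.0, 0.0, -0.0], [-0.0, -0.0, -1.0]]
wrist_force: [-0.3, 0.6, -1.8]
grip_width: 0.106
finger_force: 24.0
```

Call:
servo_tool:
  series:
    - [[0,0,0.0005],0,0]
    - [[0,0,0.001],0,0]
    - [[0,0,0.001],0,0]

```text
t: 22.18
position: [0.6299, 0.053, 0.1276]
tool_rot: [[-0.0, 1.0, -0.0], [1.0, 0.0, -0.0], [-0.0, -0.0, -1.0]]
wrist_force: [0.1, 0.2, -1.6]
grip_width: 0.104
finger_force: 24.0
```

Call:
servo_tool:
  series:
    - [[0,0,0.0005],0,0]
    - [[0,0,0.001],0,0]
    - [[0,0,0.001],0,0]

```text
t: 22.55
position: [0.6302, 0.053, 0.127]
tool_rot: [[0.0, 1.0, 0.0], [1.0, -0.0, 0.0], [0.0, 0.0, -1.0]]
wrist_force: [0.2, -0.6, -0.6]
grip_width: 0.11
finger_force: 24.3
```

Call:
servo_tool:
  series:
    - [[0,0,0.0005],0,0]
    - [[0,0,0.0005],0,0]

```text
t: 22.8
position: [0.6304, 0.0531, 0.127]
tool_rot: [[-0.0, 1.0, 0.001], [1.0, 0.0, 0.0], [0.0, 0.001, -1.0]]
wrist_force: [0.2, 0.8, 3.0]
grip_width: 0.105
finger_force: 24.8
```

Call:
servo_tool:
  series:
    - [[0,0,0],0,0.15]
    - [[0,0,0],0,0.22]
    - [[0,0,0],0,0.3]
    - [[0,0,0],0,0.3]

```text
t: 23.3
position: [0.6306, 0.0528, 0.1272]
tool_rot: [[0.0, 1.0, 0.002], [1.0, -0.0, -0.0], [-0.0, 0.002, -1.0]]
wrist_force: [1.2, -0.5, 5.9]
grip_width: 0.297
finger_force: 2.8
```

```bash
cat >> h.py <<'E'
def cmpimg(a,b,box):
    u0,u1,v0,v1=box; return np.abs(a['pixels'][v0:v1,u0:u1].astype(int)-b['pixels'][v0:v1,u0:u1].astype(int)).mean()
E
python3 - <<'E'
from h import *
x=arm.sense();print(x['position'],x['grip_width'],x['finger_force'],x['wrist_force'])
d=snap('side','o1');print(proj(d,[.63,.053,.018]),proj(d,[.63,.053,.178]))
E
```

```text
[0.63064844 0.05279283 0.12720073] 0.2966855289140348 2.8186917265173417 [ 1.18267492 -0.50151772  5.88601833]
[236.12599764 221.2194693 ] [234.39856639 168.29786054]
```

Call:
servo_tool:
  series:
    - [[0,0,0],0,0.38]
    - [[0,0,0],0,0.46]
    - [[0,0,0],0,0.54]
    - [[0,0,0],0,0.6]
    - [[0,0,0],0,0.7]
    - [[0,0,0],0,0.8]
    - [[0,0,0],0,0.85]
    - [[0,0,0],0,0.85]

```text
t: 24.35
position: [0.6298, 0.0529, 0.1261]
tool_rot: [[-0.0, 1.0, -0.001], [1.0, 0.0, -0.0], [-0.0, -0.001, -1.0]]
wrist_force: [0.3, -1.6, 3.8]
grip_width: 0.848
finger_force: 1.8
```

Run:
```python
from h import *
x=arm.sense();print(x['position'],x['grip_width'],x['finger_force'],x['wrist_force'])
a=load('o1');d=snap('side','o2')
u,v=proj(d,[.63,.053,.018]); u=int(u);v=int(v)
print(u,v)
for n,(r0,r1) in {'foot':(v-14,v+8),'mid':(v-34,v-14)}.items():
    print(n,cmpimg(a,d,(u-14,u+14,r0,r1)))
```

```text
[0.62978678 0.05294698 0.12608535] 0.8476586530516748 1.8469910524436273 [ 0.25655084 -1.60612426  3.79076386]
236 221
foot 8.845779220779221
mid 29.163095238095238
```

Run:
```python
from h import *
for f in('o1','o2'):
    d=load(f);hsv=cv2.cvtColor(d['pixels'],cv2.COLOR_RGB2HSV);print(f)
    m=(hsv[...,0]<16)&(hsv[...,1]>90)&(hsv[...,2]>25)&(hsv[...,2]<175)
    for v in range(150,232,4):
        u=np.flatnonzero(m[v,205:268])+205
        print(v,(u.min(),u.max(),len(u),round(u.mean(),1)) if len(u) else '',end=' | ')
    print()
```

```text
o1
150 (np.int64(210), np.int64(264), 15, np.float64(239.0)) | 154 (np.int64(210), np.int64(265), 13, np.float64(238.5)) | 158 (np.int64(223), np.int64(261), 8, np.float64(245.4)) | 162 (np.int64(231), np.int64(263), 8, np.float64(239.8)) | 166 (np.int64(243), np.int64(254), 4, np.float64(249.5)) | 170  | 174 (np.int64(231), np.int64(267), 14, np.float64(240.8)) | 178 (np.int64(229), np.int64(246), 18, np.float64(237.5)) | 182 (np.int64(229), np.int64(267), 27, np.float64(248.0)) | 186 (np.int64(230), np.int64(267), 27, np.float64(247.9)) | 190 (np.int64(230), np.int64(267), 25, np.float64(248.4)) | 194 (np.int64(231), np.int64(267), 24, np.float64(249.0)) | 198 (np.int64(231), np.int64(266), 22, np.float64(249.0)) | 202 (np.int64(229), np.int64(261), 21, np.float64(242.4)) | 206 (np.int64(228), np.int64(262), 20, np.float64(243.7)) | 210 (np.int64(228), np.int64(260), 31, np.float64(244.5)) | 214 (np.int64(224), np.int64(248), 24, np.float64(235.8)) | 218 (np.int64(216), np.int64(249), 31, np.float64(233.9)) | 222 (np.int64(219), np.int64(249), 30, np.float64(233.8)) | 226 (np.int64
[... 615 characters left out ...]
 np.int64(267), 25, np.float64(252.4)) | 190 (np.int64(236), np.int64(267), 26, np.float64(251.8)) | 194 (np.int64(236), np.int64(267), 24, np.float64(251.5)) | 198 (np.int64(235), np.int64(267), 24, np.float64(251.5)) | 202 (np.int64(232), np.int64(261), 21, np.float64(244.6)) | 206 (np.int64(230), np.int64(262), 24, np.float64(243.8)) | 210 (np.int64(229), np.int64(261), 31, np.float64(244.6)) | 214 (np.int64(224), np.int64(247), 24, np.float64(235.5)) | 218 (np.int64(220), np.int64(249), 29, np.float64(234.4)) | 222 (np.int64(220), np.int64(263), 28, np.float64(235.8)) | 226 (np.int64(211), np.int64(251), 37, np.float64(229.1)) | 230 (np.int64(208), np.int64(245), 29, np.float64(222.3)) |
```

Numbers show the mill's head pulled about 7 px towards −x, with its foot still in place: one finger is hooked on it. I'll reverse the opening.

Call:
servo_tool:
  series:
    - [[0,0,0],0,0.78]
    - [[0,0,0],0,0.7]
    - [[0,0,0],0,0.6]
    - [[0,0,0],0,0.5]
    - [[0,0,0],0,0.4]
    - [[0,0,0],0,0.3]
    - [[0,0,0],0,0.22]
    - [[0,0,0],0,0.22]
    - [[0,0,0],0,0.22]
  newtons: 8

```text
t: 25.52
position: [0.6305, 0.053, 0.1267]
tool_rot: [[-0.0, 1.0, 0.001], [1.0, 0.0, 0.0], [0.0, 0.001, -1.0]]
wrist_force: [1.6, 0.3, 6.3]
grip_width: 0.222
finger_force: 2.5
```

```bash
cat >> h.py <<'E'
def mill(f,u0=215,u1=262,vs=(174,178,182,190,198,206,210)):
    d=snap('side',f);hsv=cv2.cvtColor(d['pixels'],cv2.COLOR_RGB2HSV)
    m=((hsv[...,0]<16)&(hsv[...,1]>90)&(hsv[...,2]>25)&(hsv[...,2]<175)).astype(np.uint8)
    for v in vs:
        u=np.flatnonzero(m[v,u0:u1])+u0
        if len(u):
            r=[q for q in np.split(u,np.flatnonzero(np.diff(u)>2)+1)];q=max(r,key=len);print(v,q[0],q[-1],end=' | ')
    x=arm.sense();print();print(x['t'],np.round(x['position'],4),x['grip_width'],x['finger_force'],np.round(x['wrist_force'],1))
E
python3 -c "from h import *;mill('o3')"
```

```text
174 229 241 | 178 227 244 | 182 228 243 | 190 229 242 | 198 230 242 | 206 227 243 | 210 227 259 | 
25.575 [0.6305 0.0529 0.1267] 0.21941628240431987 2.5310690636324473 [ 0.9 -0.2  5.4]
```

Call:
servo_tool:
  series:
    - [[0,0,-0.001],0,0.22]
    - [[0,0,-0.002],0,0.22]
    - [[0,0,-0.003],0,0.22]
    - [[0,0,-0.003],0,0.22]

```text
t: 26.08
position: [0.6295, 0.053, 0.1286]
tool_rot: [[-0.0, 1.0, -0.001], [1.0, 0.0, 0.0], [0.0, -0.001, -1.0]]
wrist_force: [0.4, 0.3, -1.0]
grip_width: 0.22
finger_force: 0.0
```

Call:
servo_tool:
  series:
    - [[0,0,-0.002],0,0.22]
    - [[0,0,-0.004],0,0.22]
    - [[0,0,-0.006],0,0.22]
    - [[0,0,-0.006],0,0.22]

```text
t: 26.58
position: [0.6302, 0.053, 0.1356]
tool_rot: [[-0.0, 1.0, 0.001], [1.0, 0.0, -0.0], [-0.0, 0.001, -1.0]]
wrist_force: [0.3, -1.1, -0.2]
grip_width: 0.221
finger_force: 0.0
```

```bash
python3 -c "from h import *;mill('o4',vs=(170,172,174,178,182,190,198,206,210,214,218,222,224,226))"
```

```text
172 235 235 | 174 228 239 | 178 226 243 | 182 226 241 | 190 227 241 | 198 229 240 | 206 227 244 | 210 226 259 | 214 224 247 | 218 220 249 | 222 219 249 | 224 221 249 | 226 215 247 | 
26.625 [0.6301 0.053  0.1355] 0.2201255618295793 0.0 [-0.8  0.3  0. ]
```

Call:
servo_tool:
  series:
    - [[0,0,-0.005],0,0.22]
    - [[0,0,-0.01],0,0.22]
    - [[0,0,-0.016],0,0.22]
    - [[0,0,-0.022],0,0.22]
    - [[0,0,-0.022],0,0.22]

```text
t: 27.25
position: [0.6306, 0.053, 0.1583]
tool_rot: [[-0.0, 1.0, 0.002], [1.0, 0.0, 0.0], [0.0, 0.002, -1.0]]
wrist_force: [0.2, -0.3, -0.4]
grip_width: 0.22
finger_force: 0.0
```

```bash
python3 -c "from h import *;mill('o5',vs=(162,166,170,172,174,178,182,190,198,206,210,214))"
```

```text
162 233 234 | 166 245 246 | 172 235 235 | 174 228 239 | 178 225 242 | 182 226 241 | 190 227 241 | 198 229 240 | 206 227 243 | 210 226 260 | 214 224 249 | 
27.3 [0.6302 0.053  0.1578] 0.21724011769387122 0.0 [-0.6 -0.7  0.4]
```

Call:
servo_tool:
  series:
    - [[0,0,-0.03],0,0.22]
    - [[0,0,-0.08],0,0.5]
    - [[0,0,-0.112],0,0.9]
    - [[0.03,-0.04,-0.112],0,0.9]
    - [[0.06,-0.08,-0.112],0,0.9]
    - [[0.09,-0.12,-0.112],0,0.9]
    - [[0.12,-0.16,-0.112],0,0.9]
    - [[0.141,-0.188,-0.112],0,0.9]
    - [[0.141,-0.188,-0.112],0,0.9]
    - [[0.141,-0.188,-0.112],0,0.9]

```text
t: 28.55
position: [0.4423, 0.1937, 0.2692]
tool_rot: [[-0.0, 1.0, 0.0], [1.0, 0.0, -0.0], [-0.0, 0.0, -1.0]]
wrist_force: [0.2, 0.1, -0.1]
grip_width: 0.899
finger_force: 0.0
```

Run:
```python
from h import *
mill('o6',vs=(174,178,182,190,198,206,210))
d=snap('wrist','wb');hsv=cv2.cvtColor(d['pixels'],cv2.COLOR_RGB2HSV)
p0=proj(d,[.442,.194,.189]);print(p0)
m=((hsv[...,0]>=20)&(hsv[...,0]<34)&(hsv[...,1]>150)&(hsv[...,2]>70)).astype(np.uint8);m[275:]=0
n,l,s,c=cv2.connectedComponentsWithStats(m)
for i in range(1,n):
    if s[i,4]>150: print(s[i],c[i].round(1),onz(d,*c[i],.189).round(4),onz(d,*c[i],.180).round(4))
```

```text
174 227 239 | 178 225 242 | 182 226 241 | 190 227 241 | 198 229 241 | 206 227 243 | 210 226 260 | 
28.6 [0.4425 0.1935 0.2691] 0.9012904752565782 0.0 [-0.   0.  -0.3]
[277.6190842  201.57468643]
```

Run:
```python
from h import *
d=load('wb');hsv=cv2.cvtColor(d['pixels'],cv2.COLOR_RGB2HSV)
print(hsv[201,215:345:6].tolist());print(hsv[140:270:8,277].tolist())
m=((hsv[...,0]>=17)&(hsv[...,0]<36)&(hsv[...,1]>130)).astype(np.uint8);m[275:]=0
n,l,s,c=cv2.connectedComponentsWithStats(m)
for i in range(1,n):
    if s[i,4]>150: print(s[i],c[i].round(1),onz(d,*c[i],.189).round(4))
print([proj(d,[.442+a,.194,.189])[0].round(1) for a in(-.0165,.0165)],[proj(d,[.442,.194+a,.189])[1].round(1) for a in(.0165,-.0165)])
```

```text
[[13, 130, 92], [17, 64, 226], [18, 60, 228], [17, 64, 226], [17, 62, 226], [17, 67, 222], [17, 62, 227], [18, 122, 150], [18, 170, 123], [18, 170, 123], [18, 175, 124], [18, 171, 124], [18, 173, 125], [21, 164, 216], [17, 53, 170], [16, 60, 204], [17, 69, 221], [17, 66, 224], [17, 63, 226], [17, 67, 221], [17, 66, 219], [17, 67, 222]]
[[16, 73, 119], [30, 59, 52], [19, 75, 129], [20, 78, 131], [19, 73, 132], [19, 201, 90], [19, 182, 122], [18, 175, 124], [18, 175, 124], [18, 182, 122], [18, 66, 224], [17, 63, 226], [17, 64, 224], [17, 71, 211], [17, 65, 225], [18, 61, 227], [17, 63, 222]]
[ 360  147  119  128 5233] [416.7 199.8] [0.5731 0.1956 0.189 ]
[ 258  178   38   40 1205] [275.9 197.2] [0.4404 0.1983 0.189 ]
[np.float64(260.1), np.float64(295.1)] [np.float64(184.5), np.float64(218.2)]
```

Cap edges (u 258–296, bottom v 218) match the prediction for (0.442, 0.194).

Call:
servo_tool:
  series:
    - [[0,0,0.04],0,0.9]
    - [[0,0,0.08],0,0.9]
    - [[0,0,0.112],0,0.9]
    - [[0,0,0.112],0,0.8]
    - [[0,0,0.112],0,0.7]
    - [[0,0,0.112],0,0.6]
    - [[0,0,0.112],0,0.5]
    - [[0,0,0.112],0,0.42]
    - [[0,0,0.112],0,0.36]
    - [[0,0,0.112],0,0.36]
  newtons: 20

```text
t: 29.9
position: [0.4419, 0.194, 0.1573]
tool_rot: [[-0.0, 1.0, -0.0], [1.0, 0.0, -0.0], [-0.0, -0.0, -1.0]]
wrist_force: [0.0, -0.4, 0.4]
grip_width: 0.362
finger_force: 0.0
```

Call:
servo_tool:
  series:
    - [[0,0,0],0,0.3]
    - [[0,0,0],0,0.25]
    - [[0,0,0],0,0.25]
  newtons: 20

```text
t: 30.28
position: [0.442, 0.194, 0.1572]
tool_rot: [[-0.0, 1.0, -0.0], [1.0, 0.0, -0.0], [-0.0, -0.0, -1.0]]
wrist_force: [0.1, 0.1, -0.1]
grip_width: 0.251
finger_force: 0.0
```

Contact evidence (jam gripped at 52 mm, which is its cap; mill at its 10 mm knob; nothing at the bottle cap) says the fingers really end about 40 mm above the reported TCP. I'll open, go lower by about 30 mm and close again.

Call:
servo_tool:
  series:
    - [[0,0,-0.01],0,0.5]
    - [[0,0,-0.01],0,0.8]
    - [[0,0,-0.01],0,0.85]
    - [[0,0,0.0],0,0.85]
    - [[0,0,0.01],0,0.85]
    - [[0,0,0.02],0,0.85]
    - [[0,0,0.028],0,0.85]
    - [[0,0,0.028],0,0.85]

```text
t: 31.28
position: [0.4413, 0.1937, 0.1281]
tool_rot: [[-0.0, 1.0, -0.002], [1.0, 0.0, -0.001], [-0.001, -0.002, -1.0]]
wrist_force: [0.4, 0.7, 0.3]
grip_width: 0.848
finger_force: 0.0
```

Call:
servo_tool:
  series:
    - [[0,0,0],0,0.7]
    - [[0,0,0],0,0.6]
    - [[0,0,0],0,0.5]
    - [[0,0,0],0,0.42]
    - [[0,0,0],0,0.36]
    - [[0,0,0],0,0.3]
    - [[0,0,0],0,0.2]
    - [[0,0,0],0,0.2]
  newtons: 22

```text
t: 32.28
position: [0.4419, 0.194, 0.1293]
tool_rot: [[-0.0, 1.0, -0.0], [1.0, 0.0, 0.0], [0.0, -0.0, -1.0]]
wrist_force: [-2.3, 0.3, 1.1]
grip_width: 0.382
finger_force: 21.9
```

Call:
servo_tool:
  series:
    - [[0,0,-0.01],0,0.2]
    - [[0,0,-0.03],0,0.2]
    - [[0,0,-0.06],0,0.2]
    - [[0,0,-0.09],0,0.2]
    - [[0,0,-0.09],0,0.2]
  newtons: 26

```text
t: 32.9
position: [0.4442, 0.1946, 0.2235]
tool_rot: [[0.0, 1.0, 0.007], [1.0, -0.0, 0.002], [0.002, 0.007, -1.0]]
wrist_force: [-0.9, -0.1, -3.6]
grip_width: 0.383
finger_force: 25.4
```

Call:
servo_tool:
  series:
    - [[-0.004,0.02,0],0,0.2]
    - [[-0.01,0.05,0],0,0.2]
    - [[-0.017,0.08,0],0,0.2]
    - [[-0.023,0.11,0],0,0.2]
    - [[-0.03,0.14,0],0,0.2]
    - [[-0.036,0.17,0],0,0.2]
    - [[-0.041,0.19,0],0,0.2]
    - [[-0.043,0.2045,0],0,0.2]
    - [[-0.043,0.2045,0],0,0.2]
    - [[-0.043,0.2045,0],0,0.2]

```text
t: 34.15
position: [0.6457, 0.1512, 0.2188]
tool_rot: [[-0.0, 1.0, -0.001], [1.0, 0.0, 0.0], [0.0, -0.001, -1.0]]
wrist_force: [-0.8, 0.1, -3.9]
grip_width: 0.38
finger_force: 25.4
```

Call:
servo_tool:
  series:
    - [[0,0,0.02],0,0.2]
    - [[0,0,0.04],0,0.2]
    - [[0,0,0.055],0,0.2]
    - [[0,0,0.064],0,0.2]
    - [[0,0,0.068],0,0.2]
    - [[0,0,0.07],0,0.2]
    - [[0,0,0.07],0,0.2]
    - [[0,0,0.07],0,0.2]

```text
t: 35.15
position: [0.6469, 0.151, 0.15]
tool_rot: [[-0.0, 1.0, 0.001], [1.0, 0.0, 0.0], [0.0, 0.001, -1.0]]
wrist_force: [0.6, 0.2, -3.5]
grip_width: 0.382
finger_force: 25.4
```

Call:
servo_tool:
  series:
    - [[0,0,0.0005],0,0.2]
    - [[0,0,0.001],0,0.2]
    - [[0,0,0.001],0,0.2]

```text
t: 35.52
position: [0.6464, 0.151, 0.1482]
tool_rot: [[-0.0, 1.0, -0.0], [1.0, 0.0, -0.0], [-0.0, -0.0, -1.0]]
wrist_force: [-0.3, 0.5, -3.2]
grip_width: 0.384
finger_force: 25.4
```

Call:
servo_tool:
  series:
    - [[0,0,0.0005],0,0.2]
    - [[0,0,0.001],0,0.2]
    - [[0,0,0.001],0,0.2]

```text
t: 35.9
position: [0.6465, 0.151, 0.1474]
tool_rot: [[-0.0, 1.0, 0.0], [1.0, 0.0, 0.0], [0.0, 0.0, -1.0]]
wrist_force: [0.3, 1.2, -3.3]
grip_width: 0.382
finger_force: 25.5
```

Call:
servo_tool:
  series:
    - [[0,0,0.0004],0,0.2]
    - [[0,0,0.0008],0,0.2]
    - [[0,0,0.0008],0,0.2]

```text
t: 36.28
position: [0.6468, 0.1511, 0.1474]
tool_rot: [[-0.0, 1.0, 0.001], [1.0, 0.0, 0.0], [0.0, 0.001, -1.0]]
wrist_force: [-2.0, 0.8, 2.0]
grip_width: 0.382
finger_force: 25.8
```

Contact. Releasing gradually and rising.

Call:
servo_tool:
  series:
    - [[0,0,0],0,0.4]
    - [[0,0,0],0,0.45]
    - [[0,0,0],0,0.55]
    - [[0,0,0],0,0.65]
    - [[0,0,0],0,0.65]
    - [[0,0,-0.01],0,0.65]
    - [[0,0,-0.04],0,0.65]
    - [[0,0,-0.09],0,0.65]
    - [[0,0,-0.14],0,0.65]

```text
t: 37.4
position: [0.6464, 0.151, 0.2885]
tool_rot: [[0.0, 1.0, 0.0], [1.0, -0.0, 0.0], [0.0, 0.0, -1.0]]
wrist_force: [1.0, -0.3, -0.1]
grip_width: 0.65
finger_force: 0.0
```

Call:
servo_tool:
  series:
    - [[-0.05,-0.04,-0.05],0,0.65]
    - [[-0.1,-0.08,-0.1],0,0.65]
    - [[-0.1,-0.1,-0.1],0,0.65]
    - [[-0.1,-0.1,-0.1],0,0.65]
    - [[-0.1,-0.1,-0.1],0,0.65]

```text
t: 38.02
position: [0.5466, 0.0511, 0.3865]
tool_rot: [[0.0, 1.0, 0.001], [1.0, -0.0, 0.0], [0.0, 0.001, -1.0]]
wrist_force: [1.0, 0.2, -0.0]
grip_width: 0.651
finger_force: 0.0
```

Run:
```python
from h import *
x=arm.sense();print(x['t'],np.round(x['position'],3))
w=snap('wrist','f_w');s=snap('scene','f_s');e=snap('side','f_e')
K={'jam':((.609,-.170),.07),'spice':((.618,-.056),.105),'mill':((.630,.053),.16),'bottle':((.6465,.151),.189)}
hw=[cv2.cvtColor(d['pixels'],cv2.COLOR_RGB2HSV) for d in(w,s,e)]
# bottle cap and dark caps: centroid, back-projected at the expected top height
def blob(d,hsv,cond,p,R):
    u,v=np.int32(np.round(p));m=np.zeros(hsv.shape[:2],np.uint8);a,b=max(v-R,0),max(u-R,0)
    m[a:v+R,b:u+R]=cond(hsv[a:v+R,b:u+R]);n,l,st,c=cv2.connectedComponentsWithStats(m)
    if n<2:return None
    i=1+st[1:,4].argmax();return st[i],c[i].round(1)
yel=lambda h:((h[...,0]>=17)&(h[...,0]<36)&(h[...,1]>150)).astype(np.uint8)
drk=lambda h:(h[...,2]<55).astype(np.uint8)
brn=lambda h:((h[...,0]<16)&(h[...,1]>90)&(h[...,2]>25)&(h[...,2]<175)).astype(np.uint8)
for n,((x0,y0),h) in K.items():
    for nm,d,hs in(('w',w,hw[0]),('s',s,hw[1]),('e',e,hw[2])):
        p=proj(d,[x0,y0,.018+h]);b=proj(d,[x0,y0,.018])
        c={'bottle':yel,'mill':brn}.get(n,drk); print(n,nm,'top',p.round(1),'base',b.round(1),blob(d,hs,c,p,30 if nm=='w' else 12))
mill('f_e2',vs=(172,174,178,182,190,198,206,210,214))
```

```text
38.025 [0.547 0.051 0.387]
jam w top [312.6 287.4] base [308.9 269.1] (array([ 283,  257,   60,   60, 1245], dtype=int32), array([320.4, 298.6]))
jam s top [285.1 161.6] base [285.2 175.2] (array([282, 167,   1,   1,   1], dtype=int32), array([282., 167.]))
jam e top [260.1 173.6] base [260.3 193.6] (array([248, 173,  20,  11,  97], dtype=int32), array([256.2, 178.4]))
spice w top [322.7 235.7] base [315.3 215.3] (array([332, 241,  21,  25, 368], dtype=int32), array([340.9, 255.8]))
spice s top [260.5 171. ] base [261.9 191.4] (array([257, 175,  10,   5,  27], dtype=int32), array([261.4, 177.3]))
spice e top [248.7 174.6] base [249.4 206.8] (array([242, 173,  19,  11, 103], dtype=int32), array([251.2, 179.3]))
mill w top [340.7 174.6] base [323.9 158. ] (array([ 311,  145,   45,   44, 1528], dtype=int32), array([331.5, 165. ]))
mill s top [233.4 175.7] base [237.7 207.4] (array([227, 178,  16,  10,  90], dtype=int32), array([234.9, 184. ]))
mill e top [234.4 168.3] base [236.1 221.2] (array([225, 172,  18,   8, 111], dtype=int32), array([233.4, 176.2]))
bottle w top [364.6  95.3] base [335.9 100.9] (array([ 346,   74,   41,   51, 1049], dtype=int32), array([367.4,  94.3]))
bottle s top [205.8 184.1] base [213.5 221.6] (array([201, 187,  11,   6,  36], dtype=int32), array([206.5, 189.9]))
bottle e top [217.2 169.1] base [220.4 235.9] (array([210, 171,  14,   8,  84], dtype=int32), array([216.6, 174.6]))
172 231 231 | 174 228 239 | 178 225 243 | 182 226 241 | 190 227 241 | 198 229 241 | 206 231 243 | 210 232 259 | 214 232 248 | 
38.225 [0.5467 0.0515 0.3846] 0.6536508471357079 0.0 [0.5 0.4 0.4]
```

Bottle cap and mill line up with their predicted places in all three views. I'll check the two jars numerically in the earlier unobstructed views and now.

Run:
```python
from h import *
K={'jam':((.609,-.170),.088,.0265),'spice':((.618,-.056),.123,.0205)}
for f in('wm','f_s','sz'):
    d=load(f);g=cv2.cvtColor(d['pixels'],cv2.COLOR_RGB2GRAY)
    for n,((x,y),h,r) in K.items():
        best=[]
        if proj(d,[x,y,h]).min()<5: continue
        # ring contrast: outside-bright minus inside-dark, search xy of cap top disc
        for dx in np.arange(-.014,.0141,.002):
            for dy in np.arange(-.014,.0141,.002):
                def rg(rr):
                    q=np.array([proj(d,[x+dx+rr*np.cos(t),y+dy+rr*np.sin(t),h]) for t in np.arange(0,6.28,.2)],np.float32)
                    return cv2.remap(g.astype(np.float32),q[:,:1],q[:,1:],cv2.INTER_LINEAR)
                best.append((np.clip(rg(r+.003)-rg(r-.003),-40,40).mean()*(1 if n=='jam' else 1),dx,dy))
        best.sort(reverse=True);print(f,n,proj(d,[x,y,h]).round(1),[tuple(np.round(b,3).tolist()) for b in best[:4]])
```

```text
wm jam [451.1 112.4] [(37.864, -0.004, -0.002), (37.627, -0.004, 0.0), (34.344, -0.002, 0.0), (33.823, -0.002, -0.002)]
f_s jam [285.1 161.6] [(39.166, -0.008, 0.004), (38.813, -0.006, 0.006), (38.16, -0.006, 0.004), (37.24, -0.008, 0.006)]
f_s spice [260.5 171. ] [(27.082, -0.006, 0.002), (24.58, -0.004, 0.002), (23.366, -0.006, 0.0), (23.314, -0.014, 0.014)]
sz jam [285.1 161.6] [(39.4, -0.008, 0.004), (39.1, -0.006, 0.006), (38.506, -0.006, 0.004), (37.462, -0.008, 0.006)]
sz spice [260.5 171. ] [(26.917, -0.006, 0.002), (24.323, -0.004, 0.002), (23.318, -0.014, 0.014), (23.066, -0.006, 0.0)]
```

```bash
python3 -c "
from rig import workorder
print(workorder.job_done())"
```

```text
the job is handed in; nothing more can be done
None
```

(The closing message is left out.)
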